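Release the test guard's two catches and hold its gate wide

TASK

The repaired drill has finished its run in the test guard on the bench. Squeeze the main catch, the one over the gate's free edge, until the gate springs ajar onto the safety catch; then squeeze the safety catch to set the gate free. Take the gate by its handle, swing it past its hold-open detent until it stands at least square to the front of the guard, and finish still holding the handle with the gate wide open, so that a colleague can lift the drill out; leave the screwdriver, the bottle and the parts tray where they are.

Things in the scene. Friction and masses are not known exactly. Their poses are not given: they have to be found in the camera images.
- guard: Bench-top test guard: box of 25 mm aluminium profile with clear panels, 260 mm deep (x), 300 wide (y), 250 tall, fixed on the bench, a drill clamped inside. Origin: centre of its underside. -x points out of its front, where the gate hangs; +y runs along the front from the hinge side to the gate's free edge; z up. The front faces the robot's side of the bench.
- main_catch (a point): Main catch, on the front top rail near its +y end: clothes-peg spring catch with two upright black tabs, side by side along the guard's y. Point: midway between the tabs, 278 mm above the bench. Each tab is 24 mm long (guard x), 5 thick, 42 tall (254 to 296 mm up); outer faces about 46 mm apart. Pinch both together along guard y from above. Free room along y 45 mm beyond each tab, above the rail.
- safety_catch (a point): Safety catch, 97 mm from the main one towards the hinge: same tabs and pinch, but its hooks reach 13 mm further out in front. Point: midway between the tabs, 278 mm above the bench. It stops the ajar gate; squeezed while the gate is shut it does nothing. Held squeezed with the gate ajar, it lets the gate spring on to about 0.33 rad within a second, where it stays, clear of both catches.
- main_left (a joint): Main catch, tab on the guard's +y side: 0 at rest, 0.30 rad fully in (9 mm; spring 6 to 10 N a tab, springs back). Held with both tabs beyond 0.19 (6 mm each), the gate springs 0.1 rad out, onto the safety catch, within half a second.
- main_right (a joint): Main catch, tab on the guard's -y side: same values as main_left, the two move independently.
- safety_left (a joint): Safety catch, tab on the guard's +y side: 0 at rest, 0.30 rad fully in (9 mm; spring 6 to 10 N a tab, springs back). Both tabs must be held beyond 0.14 (4 mm each) to free the gate.
- safety_right (a joint): Safety catch, tab on the guard's -y side: same values as safety_left, the two move independently.
- gate (a joint): Gate angle, rad, anticlockwise from above about the hinge: 0 shut, 0.1 ajar on the safety catch, 0.33 resting free, hold-open detent crossed from 0.8 to 1.2 (left there it stays at 1.2), 1.57 square to the front, stop at 1.9. From wider it is sprung back to the detent, so it must be held. Swinging takes 2 to 3 N at the handle, about 7 N over the detent.
- gate_hinge (a point): Point on the gate's vertical hinge axis, 207 mm above the bench, at the guard's front on its -y side: at x -150, y -140 mm in the guard's frame. The gate is 275 mm wide and 235 mm high, 16 mm thick, with two 16 mm wide steel blades on its top edge, up to 262 mm, in line with the catches.
- handle_grip (a point): Point near the top of the gate's bar handle, 207 mm above the bench: upright round black bar 13 mm thick, 75 to 229 mm up, its centre 50 mm off the gate's outer face, on two level 10 mm steel standoffs at 100 and 166 mm up. Above 171 mm the bar stands free and can be pinched from above with the fingers turned any way; the gate pivots in the grip. Site y: hinge to free edge; -x: outwards.
- gate_handle: The whole bar handle (see handle_grip). Its origin lies on the hinge axis at bench height and it turns with the gate; with the gate shut its bar is at x -48, y 240 mm in this frame, whose axes are then the guard's.
- screwdriver_mid (a point): Bystander: screwdriver, 200 mm long, lying loose on the bench; this point is near its middle.
- bottle_mid (a point): Bystander: oil bottle with a spout, 58 mm thick, 150 mm tall, standing loose; this point is half-way up.
- tray_mid (a point): Bystander: sheet-steel parts tray, 130 x 180 x 35 mm, loose; this point is its centre.

How it is judged:
By the outcome, as a careful person would: the job done as asked, in the order asked, and still so for the second after the job is handed in, while the arm keeps its last pose, push and grip.
It also fails if it takes over 54 s, if anything falls off the work surface, if the arm or the gripper's body presses on something with over 40 N, if the wrist force passes 120 N, or if a joint passes its speed limit or range.

ROBOT

A 7-joint arm with a two-finger parallel gripper is mounted at the origin on the work surface. World frame = base frame: x ahead of the robot, y to its left, z up, the work surface at z = 0. Lengths are in m, angles in rad, forces in N, time in s.
With the tool pointing down it reaches from about 0.425 to 0.875 m from the base axis. Payload 4.7 kg.
Tool frame: the origin (TCP) lies at the very end of the fingers, on their centre line; the grasp point (between the pads) lies 19 mm behind it (r.tcp_to_grasp is the distance from the TCP to the grasp point, in m); z points along the fingers, y is the line along which they close (so a half turn about z gives the same grasp; the last joint's range is limited). The gripper opens to 85 mm and grips with 20 to 120 N. Pads are 22 mm wide; open, the fingers measure 114 mm over their backs; the gripper's body (76 mm by 85 mm) begins 54 mm behind the grasp point. The pads swing forward as they close: fully open they stand 13 mm farther back than shut.
Start: joints at [-1.203, 0.321, -0.07, 1.45, 0.023, 1.371, -0.057], TCP at [0.225, 0.61, 0.231] pointing down, gripper open.
Joint ranges: [-2.86, 2.86], [-0.3, 2.09], [-1.38, 1.24], [0.06, 2.45], [-1.56, 4.7], [0.09, 2.05], [-2.69, 2.69]. Speed limits (rad/s): [2.57, 2.57, 3.14, 3.14, 3.14, 3.14, 3.14].

INTERFACE

Orientations are given as a unit quaternion [w, x, y, z].
In Python, from station import sense, imaging, job_done, finder, r gives the robot as it stands.
- The arm moves only by the shell command python3 -m pendant 'ROWS' [FORCE]. ROWS is JSON, a list of rows, each a list of 3 entries, a list of its own where there are three numbers: the gripper command: -1 is fully open, 1 is shut, values between are in proportion, then the shift along the tool's x, y, z in mm, then the turn, a rotation vector about the tool's x, y, z in degrees. A call has 1 to 5 rows; each row is the pose to reach, as a shift and turn from the pose commanded when the call began, along the tool's axes at that moment; what a row does not reach only later rows make up. A row lasts 1/10 s, in which the tool goes at most 50 mm and 8.59 degrees, less where a joint would pass 70% of its speed; a pose out of reach is approached as far as the arm can. A call with a gripper value outside its range is refused whole. The fingers move at their own pace and stop on an object; FORCE is the grip in N (left out, the last holds). Time passes only in rows, so rows that repeat a pose let the fingers close. It gives the time, the measured TCP pose, the force and the opening at its end, in the units of the state.
- sense(): the state, without advancing time (a new reading comes with each control period).
- imaging.read_camera(name): name is "side" or "top" or "wrist"; returns a dict with "image" (400x640x3 uint8, red, green, blue), "depth" (400x640 float32, m along the optical axis (not along the pixel's ray), 0 where there is no reading), "camera_matrix" (3x3 intrinsics, pixels), "R" (3x3) and "t" (3): a world point X has camera coordinates R X + t; the wrist camera has in their place "tool_from_camera" (4x4, takes a point from camera to tool coordinates, whose origin is the TCP and whose axes are the flange's). Camera axes: x right, y down, z forward; pixel columns grow to the right and rows downward; lengths in m; the calibration is good to about 2 mm. A picture is of the moment at which its call begins: read the wrist's pose just before it.
- job_done(): hands the job in, once; it reports no verdict.
Trained networks look in a picture, given as the dict that the camera call returned (one of the last four; its "shot" number tells which), for a name from the list of things; names that differ only in an ending like _2 or _b are one class to them, and where a whole thing is asked for, a point or a joint stands for the part that bears it (a point fixed in the world has none). Each returns a list of dicts, best first, with "confidence" (0 to 1); they miss things now and then, are a little off and sometimes report something else, mostly with a low value. They report only what shows in the picture. A call takes as long as a camera call.
- finder.search_frame(name, picture): "rect" ([left, top, right, bottom] in pixels, round what is visible of it).
- finder.regions_of(name, picture): "pixels" (400x640 bool, what is visible of it) and "rect" ([left, top, right, bottom] in pixels, round what is visible of it).
- finder.place_of(name, picture): "centre" ([column, row] in pixels: a listed point, or the origin of a listed thing).
The state is a dict: "time_s": time; "joints": joint angles; "qvel": joint speeds; "joint_efforts": joint torques, N m; "tcp_pos": TCP position; "orientation": TCP orientation; "wrist_force": force on the tool from outside, world axes, zero at the start; "torque": the same for the moment, N m; "opening": finger opening in m.
Only numpy, scipy, OpenCV 4.12 (cv2) and the standard library are available. Lean on these libraries where they do the work, as an engineer would, in place of code of your own. Each camera call takes 0.05 s, during which the arm holds its last target. There are 200 camera calls.

## Working session

There is one attempt and no reset: what is moved stays moved. The work goes in short steps, Python scripts to look and compute and a shell command to move; the robot and the scene stay as the last step left them, time stands still between calls to the robot, and variables do not carry over. Pictures are saved under pics/ and viewed, on a budget of 10 in all, crops included, one or two more only if the job needs it, and the job is handed in when it is done.

```bash
mkdir -p pics; ls; cat > h.py <<'E'
import numpy as np, cv2
from scipy.spatial.transform import Rotation as Rot
from station import sense, imaging, job_done, finder, r
def Rt():
    s=sense(); q=s["orientation"]; return Rot.from_quat([q[1],q[2],q[3],q[0]]).as_matrix(), np.array(s["tcp_pos"])
def shot(n):
    R,p=Rt(); c=imaging.read_camera(n)
    if n=="wrist":
        T=np.array(c["tool_from_camera"]); c["cw"]=(R@T[:3,:3], R@T[:3,3]+p)
    else:
        c["cw"]=(np.array(c["R"]).T, -np.array(c["R"]).T@np.array(c["t"]))
    return c
def ray(c,uv):
    K=np.array(c["camera_matrix"]); d=np.linalg.solve(K,[uv[0],uv[1],1.]); return c["cw"][1], c["cw"][0]@d
def atz(c,uv,z):
    o,d=ray(c,uv); return o+d*(z-o[2])/d[2]
def dep(c,uv):
    o,d=ray(c,uv); return o+d*c["depth"][int(uv[1]),int(uv[0])]
def proj(c,X):
    A,o=c["cw"]; v=np.array(c["camera_matrix"])@(A.T@(np.array(X)-o)); return v[:2]/v[2]
def tri(rays):
    A=np.zeros((3,3));b=np.zeros(3)
    for o,d in rays:
        d=d/np.linalg.norm(d);P=np.eye(3)-np.outer(d,d);A+=P;b+=P@o
    X=np.linalg.solve(A,b); return X,[np.linalg.norm(np.cross(X-o,d/np.linalg.norm(d))) for o,d in rays]
def save(c,n): cv2.imwrite("pics/"+n+".png",c["image"][:,:,::-1])
def names(): return ["main_catch","safety_catch","gate_hinge","handle_grip","screwdriver_mid","bottle_mid","tray_mid"]
E
python3 - <<'E'
from h import *
np.set_printoptions(precision=3,suppress=True)
print(sense()); R,p=Rt(); print(R)
cs={n:shot(n) for n in["side","top","wrist"]}
for n,c in cs.items():
    save(c,n+"0"); print(n,c["cw"][1],c["cw"][0][:,2])
H=dict(main_catch=.278,safety_catch=.278,gate_hinge=.207,handle_grip=.207,screwdriver_mid=.01,bottle_mid=.075,tray_mid=.017)
for k in names():
    rs=[]
    for n,c in cs.items():
        d=finder.place_of(k,c)
        if d:
            print(k,n,d[0]["centre"],round(d[0]["confidence"],2),atz(c,d[0]["centre"],H[k])); 
            if d[0]["confidence"]>.4: rs.append(ray(c,d[0]["centre"]))
    if len(rs)>1: print("  tri",*tri(rs))
a=np.hstack([cs["side"]["image"],cs["top"]["image"]]); cv2.imwrite("pics/both.png",cv2.resize(np.vstack([cs["side"]["image"],cs["top"]["image"]]),(480,600))[:,:,::-1])
E
```

```text
pics
{'time_s': 0.0, 'joints': array([-1.203,  0.322, -0.07 ,  1.452,  0.023,  1.371, -0.057]), 'qvel': array([ 0.   ,  0.   , -0.   ,  0.001, -0.   ,  0.   ,  0.   ]), 'joint_efforts': array([ -0.   , -49.358,  -0.382, -31.434,   0.013,   0.011,   0.   ]), 'tcp_pos': array([0.225, 0.609, 0.23 ]), 'orientation': array([-0.   ,  0.176,  0.984, -0.001]), 'wrist_force': array([-0.102, -0.107,  0.737]), 'torque': array([-0.027, -0.047, -0.021]), 'opening': 0.08526279320391895}
[[-0.938  0.346 -0.001]
 [ 0.346  0.938 -0.002]
 [-0.    -0.002 -1.   ]]
side [ 0.239 -0.906  1.107] [ 0.244  0.645 -0.724]
top [ 0.332 -0.081  1.445] [ 0.173  0.021 -0.985]
wrist [0.155 0.635 0.372] [ 0.271 -0.103 -0.957]
main_catch side [323.7, 135.2] 0.91 [0.611 0.051 0.278]
main_catch top [273.5, 169.7] 0.69 [0.618 0.07  0.278]
  tri [0.621 0.072 0.259] [np.float64(0.0018181337174431366), np.float64(0.0018181337174429256)]
safety_catch side [349.9, 146.8] 0.76 [ 0.663 -0.028  0.278]
safety_catch top [305.6, 151.7] 0.71 [ 0.671 -0.021  0.278]
  tri [ 0.67  -0.02   0.271] [np.float64(0.0031754241355971455), np.fl
[... 391 characters left out ...]
t64(0.0028185009896419468), np.float64(0.00281850098964196)]
screwdriver_mid side [291.5, 333.8] 0.74 [ 0.347 -0.389  0.01 ]
screwdriver_mid top [420.5, 266.2] 0.7 [ 0.354 -0.395  0.01 ]
  tri [ 0.35  -0.393  0.016] [np.float64(0.003895723890705205), np.float64(0.0038957238907052515)]
bottle_mid side [394.7, 320.5] 0.97 [ 0.599 -0.482  0.075]
bottle_mid top [446.6, 187.1] 0.84 [ 0.61  -0.475  0.075]
  tri [ 0.608 -0.477  0.063] [np.float64(0.004421474534395999), np.float64(0.00442147453439597)]
tray_mid side [248.8, 189.0] 0.86 [0.374 0.17  0.017]
tray_mid top [253.8, 256.9] 0.81 [0.382 0.162 0.017]
  tri [0.377 0.161 0.025] [np.float64(0.00397645052180033), np.float64(0.003976450521800376)]
```

View pics/both.png

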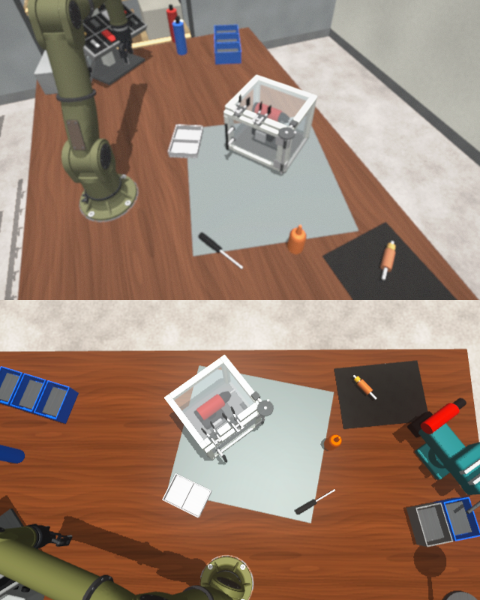

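The views show the guard turned about 29° on the mat, the tray in front left, and the screwdriver and bottle to the right. I'll move towards a hover over the main catch.

```bash
python3 -m pendant '[[-1,[-34,-22,-26],[0,0,0]],[-1,[-70,-46,-52],[0,0,0]],[-1,[-108,-72,-76],[0,0,0]],[-1,[-147,-98,-96],[0,0,0]],[-1,[-186,-124,-110],[0,0,0]]]'; python3 -m pendant '[[-1,[-38,-25,-4],[0,0,-8]],[-1,[-76,-50,-8],[0,0,-16]],[-1,[-114,-75,-12],[0,0,-24]],[-1,[-152,-100,-16],[0,0,-32]],[-1,[-190,-125,-20],[0,0,-40]]]';python3 - <<'E'
from h import *
R,p=Rt(); print(R.round(3),p, R.T@(np.array([.618,.068,.36])-p)*1000)
E
```

```text
time_s: 1.7
tcp_pos: [0.3563, 0.4296, 0.3425]
orientation: [0.0, 0.176, 0.984, 0.001]
wrist_force: [0.8, 0.2, 0.9]
opening: 0.085
time_s: 2.2
tcp_pos: [0.4889, 0.2495, 0.3608]
orientation: [0.0, -0.168, 0.986, 0.0]
wrist_force: [0.7, 1.0, -0.4]
opening: 0.0855
[[-0.944 -0.331  0.001]
 [-0.331  0.944  0.001]
 [-0.001  0.    -1.   ]] [0.48888037 0.24947343 0.36081882] [ -61.83032589 -213.96623181    0.78550266]
```

```bash
python3 -m pendant '[[-1,[-12,-43,0],[0,0,-5]],[-1,[-25,-86,0],[0,0,-9]],[-1,[-37,-129,0],[0,0,-9]],[-1,[-50,-172,0],[0,0,-9]],[-1,[-62,-213,0],[0,0,-9]]]'; python3 -m pendant '[[-1,[0,0,0],[0,0,0]],[-1,[0,0,0],[0,0,0]]]';python3 - <<'E'
from h import *
R,p=Rt(); print(R.round(3),p)
c=shot("wrist"); t=shot("top")
for k,z in [("main_catch",.278),("safety_catch",.278),("handle_grip",.207)]:
    for x in (c,t):
        for d in finder.place_of(k,x)[:1]: print(k,d,atz(x,d["centre"],z).round(4),dep(x,d["centre"]).round(3))
save(c,"w1")
E
```

```text
time_s: 2.7
tcp_pos: [0.6169, 0.0682, 0.3606]
orientation: [0.0, -0.242, 0.97, -0.0]
wrist_force: [0.7, 0.8, 0.7]
opening: 0.0852
time_s: 2.9
tcp_pos: [0.6163, 0.0687, 0.36]
orientation: [-0.0, -0.241, 0.971, -0.0]
wrist_force: [0.0, 0.3, -0.1]
opening: 0.0854
[[-0.884 -0.467 -0.001]
 [-0.467  0.884 -0.   ]
 [ 0.001  0.    -1.   ]] [0.61627207 0.06865768 0.35995625]
main_catch {'centre': [304.9, 209.1], 'confidence': 0.71} [0.6158 0.0593 0.278 ] [0.625 0.063 0.245]
main_catch {'centre': [274.7, 172.6], 'confidence': 0.59} [0.6097 0.0659 0.278 ] [0.618 0.07  0.244]
safety_catch {'centre': [303.7, 151.7], 'confidence': 0.9} [ 0.671  -0.0157  0.278 ] [ 0.681 -0.014  0.245]
handle_grip {'centre': [302.6, 53.8], 'confidence': 0.95} [0.518  0.0041 0.207 ] [0.52  0.006 0.228]
handle_grip {'centre': [298.3, 210.4], 'confidence': 0.48} [0.5119 0.0022 0.207 ] [0.51  0.001 0.217]
```

View pics/w1.png

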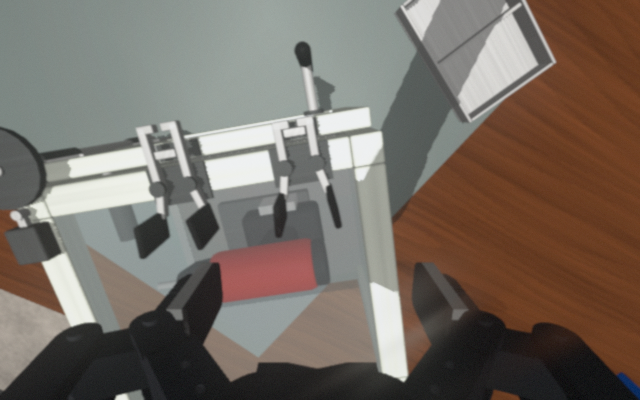

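The wrist view shows the main tabs at about (280,214) and (333,206), the safety tabs at (152,237) and (203,227), and the bar handle top at (303,48). The rail is tilted about 8° in the image. Next I'll measure the tabs from depth.

```bash
python3 - <<'E'
from h import *
c=shot("wrist"); K=c["camera_matrix"]; A,o=c["cw"]
v,u=np.mgrid[:400,:640]; D=np.linalg.inv(K)@np.stack([u.ravel(),v.ravel(),np.ones(u.size)])
P=(A@(D*c["depth"].ravel())).T.reshape(400,640,3)+o
m=(P[...,2]>.27)&(P[...,2]<.31)&(v<262)&(c["depth"]>0)
n,l,st,ce=cv2.connectedComponentsWithStats(m.astype(np.uint8))
for i in range(1,n):
    if st[i,4]>60:
        q=P[l==i]; print(st[i],ce[i].round(),q.mean(0).round(4),q.min(0).round(4),q.max(0).round(4))
# front rail direction: rail top z~.25, white
m2=(abs(P[...,2]-.25)<.004)&(c["depth"]>0)&(c["image"].min(2)>170)&(v<230)
r_=cv2.minAreaRect(P[m2][:,:2].astype(np.float32)); print(m2.sum(),r_)
mw=(c["image"].min(2)>150)&(v<215)&(P[...,2]>.2)&(P[...,2]<.26); 
for a in ["main_left","safety_left"]:
    for d in finder.regions_of(a,c)[:2]:
        q=P[d["pixels"]&(P[...,2]>.262)&(P[...,2]<.31)]; print(a,d["confidence"],d["rect"],q.mean(0).round(4))
E
```

```text
[322 186  16  41 329] [329. 206.] [0.6022 0.0738 0.2907] [0.5946 0.0658 0.2704] [0.6128 0.0846 0.2959]
[269 194  13  42 413] [275. 214.] [0.6255 0.0439 0.2887] [0.6166 0.0369 0.27  ] [0.6382 0.0513 0.2959]
[181 207  29  41 704] [195. 227.] [ 0.661  -0.0014  0.2859] [ 0.6531 -0.011   0.27  ] [0.6715 0.0074 0.2959]
[129 214  28  43 805] [143. 235.] [ 0.6846 -0.0321  0.2854] [ 0.6751 -0.0405  0.27  ] [ 0.6976 -0.0255  0.2961]
7126 ((0.6501973867416382, -0.01585531234741211), (0.05016990751028061, 0.2911379933357239), 37.257843017578125)
main_left 0.89 [291.0, 112.8, 338.1, 228.9] [0.592  0.0616 0.2772]
safety_left 0.77 [157.4, 117.7, 214.3, 248.9] [ 0.6526 -0.0112  0.2765]
```

```bash
python3 -m pendant '[[-1,[5,-8,5],[0,0,-6]],[-1,[5,-8,20],[0,0,-10]],[-1,[5,-8,55],[0,0,-10]],[-1,[5,-8,85],[0,0,-10]],[-1,[5,-8,100],[0,0,-10]]]' 30; python3 -m pendant '[[-1,[0,0,0],[0,0,0]],[-0.4,[0,0,0],[0,0,0]],[0,[0,0,0],[0,0,0]],[0,[0,0,0],[0,0,0]]]';python3 - <<'E'
from h import *
R,p=Rt(); print(R.round(3),p)
c=shot("wrist"); save(c,"w2")
E
```

```text
time_s: 3.95
tcp_pos: [0.614, 0.0605, 0.2574]
orientation: [-0.002, -0.326, 0.946, 0.0]
wrist_force: [-0.2, -0.6, 0.3]
opening: 0.0853
time_s: 4.35
tcp_pos: [0.6167, 0.0602, 0.2623]
orientation: [0.002, -0.325, 0.946, -0.001]
wrist_force: [2.3, -0.1, 5.6]
opening: 0.044
[[-0.788 -0.615  0.004]
 [-0.615  0.788  0.   ]
 [-0.003 -0.003 -1.   ]] [0.61673189 0.06021781 0.2623    ]
```

View pics/w2.png

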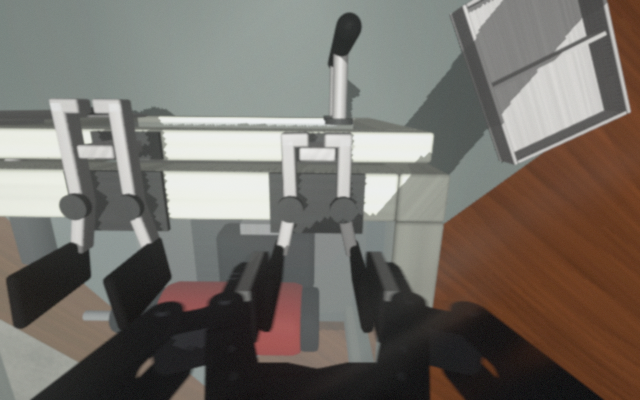

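The pads straddle the main tabs squarely, so I'm squeezing now.

```bash
python3 -m pendant '[[0.2,[0,0,0],[0,0,0]],[0.35,[0,0,0],[0,0,0]],[0.35,[0,0,0],[0,0,0]],[0.35,[0,0,0],[0,0,0]],[0.35,[0,0,0],[0,0,0]]]' 40; python3 -m pendant '[[0.35,[0,0,0],[0,0,0]],[0.35,[0,0,0],[0,0,0]],[0.35,[0,0,0],[0,0,0]]]'; python3 - <<'E'
from h import *
R,p=Rt(); print(R.round(3),p)
c=shot("wrist"); save(c,"w3")
E
```

```text
time_s: 4.9
tcp_pos: [0.6181, 0.0608, 0.2637]
orientation: [0.004, -0.325, 0.946, -0.001]
wrist_force: [4.8, 0.0, 7.1]
opening: 0.0283
time_s: 5.2
tcp_pos: [0.6181, 0.0609, 0.2637]
orientation: [0.004, -0.325, 0.946, -0.001]
wrist_force: [4.1, 0.5, 6.3]
opening: 0.0282
[[-0.788 -0.615  0.008]
 [-0.616  0.788  0.002]
 [-0.008 -0.004 -1.   ]] [0.61814115 0.06086251 0.26370667]
```

View pics/w3.png

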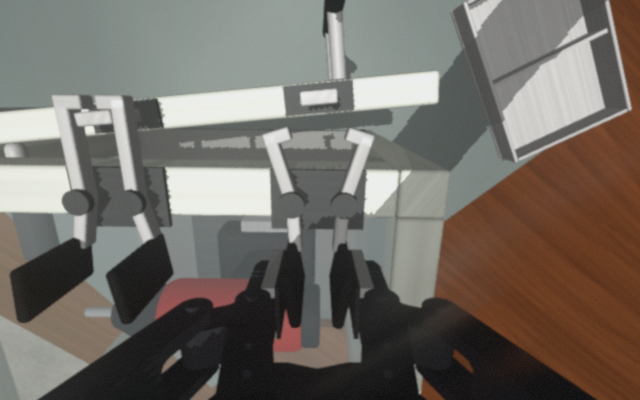

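The view shows the gate sprung ajar: its top edge is swung out, the main hooks are clear of the blade at (320,97), and the safety hooks hold the other blade at (95,118). Next I'll release and move 97 mm towards the hinge.

```bash
python3 -m pendant '[[-1,[0,0,0],[0,0,0]],[-1,[0,0,0],[0,0,0]],[-1,[0,0,-15],[0,0,0]],[-1,[0,0,-45],[0,0,0]],[-1,[0,0,-60],[0,0,0]]]'; python3 -m pendant '[[-1,[0,-30,-5],[0,0,0]],[-1,[0,-70,-5],[0,0,0]],[-1,[0,-97,-5],[0,0,0]],[-1,[0,-97,-5],[0,0,0]]]';python3 - <<'E'
from h import *
R,p=Rt(); print(R.round(3),p)
c=shot("wrist"); save(c,"w4")
K=c["camera_matrix"]; A,o=c["cw"]
v,u=np.mgrid[:400,:640]; D=np.linalg.inv(K)@np.stack([u.ravel(),v.ravel(),np.ones(u.size)])
P=(A@(D*c["depth"].ravel())).T.reshape(400,640,3)+o
m=(P[...,2]>.288)&(P[...,2]<.30)&(c["depth"]>0)
n,l,st,ce=cv2.connectedComponentsWithStats(m.astype(np.uint8))
for i in range(1,n):
    if st[i,4]>60:
        q=(P[l==i]-p)@R*1000; print(st[i],q.mean(0).round(1),q.min(0).round(1),q.max(0).round(1))
E
```

```text
time_s: 5.75
tcp_pos: [0.6158, 0.0607, 0.3233]
orientation: [0.001, -0.326, 0.946, -0.0]
wrist_force: [1.5, -0.1, 0.5]
opening: 0.0849
time_s: 6.15
tcp_pos: [0.676, -0.0209, 0.3247]
orientation: [-0.001, -0.323, 0.947, -0.001]
wrist_force: [-1.0, 0.3, 0.1]
opening: 0.0848
[[-0.792 -0.611 -0.001]
 [-0.611  0.792 -0.003]
 [ 0.002 -0.002 -1.   ]] [ 0.67597175 -0.02093271  0.32474778]
[282 223  13  41 349] [  0.2 -15.8  31.1] [-12.9 -19.8  28.6] [ 11.1 -12.4  36.8]
[349 223  13  41 357] [-0.  22.6 31. ] [-12.5  19.4  28.6] [10.8 26.5 36.6]
[445 224  20  41 486] [-0.8 79.9 31.7] [-13.1  77.   28.8] [10.5 84.  36.6]
[514 224  16  42 540] [ -1.1 118.5  31.9] [-13.8 115.8  28.6] [ 10.2 123.2  36.4]
```

View pics/w4.png

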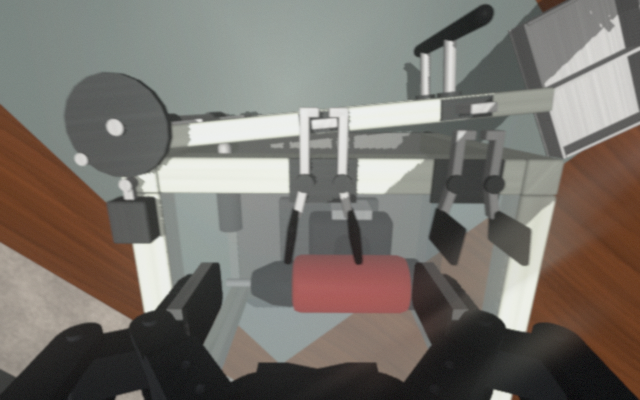

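The gate is ajar and held by the safety hooks at (323,120). The safety tabs are 3 mm off my centre, so I'll correct, descend and squeeze.

```bash
python3 -m pendant '[[-1,[0,3,10],[0,0,0]],[-1,[0,3,40],[0,0,0]],[-1,[0,3,62],[0,0,0]],[-0.3,[0,3,62],[0,0,0]],[0,[0,3,62],[0,0,0]]]' 40; python3 -m pendant '[[0.2,[0,0,0],[0,0,0]],[0.35,[0,0,0],[0,0,0]],[0.35,[0,0,0],[0,0,0]],[0.35,[0,0,0],[0,0,0]],[0.35,[0,0,0],[0,0,0]]]'; python3 -m pendant '[[0.35,[0,0,0],[0,0,0]],[0.35,[0,0,0],[0,0,0]],[0.35,[0,0,0],[0,0,0]],[0.35,[0,0,0],[0,0,0]],[0.35,[0,0,0],[0,0,0]]]';  python3 - <<'E'
from h import *
R,p=Rt(); print(R.round(3),p)
c=shot("wrist"); t=shot("top"); s=shot("side"); save(c,"w5")
rs=[]
for x in (c,t,s):
    for d in finder.place_of("handle_grip",x)[:1]: print(d,atz(x,d["centre"],.207).round(4)); rs.append(ray(x,d["centre"]))
print(tri(rs))
E
```

```text
time_s: 6.7
tcp_pos: [0.6727, -0.0118, 0.2635]
orientation: [-0.0, -0.327, 0.945, 0.001]
wrist_force: [1.3, -1.4, -0.0]
opening: 0.0592
time_s: 7.2
tcp_pos: [0.6779, -0.0148, 0.2678]
orientation: [0.006, -0.325, 0.946, -0.003]
wrist_force: [9.9, -2.6, 2.9]
opening: 0.0279
time_s: 7.7
tcp_pos: [0.6779, -0.0149, 0.2678]
orientation: [0.006, -0.325, 0.946, -0.003]
wrist_force: [9.7, -2.9, 2.7]
opening: 0.0282
[[-0.789 -0.614  0.014]
 [-0.614  0.789 -0.001]
 [-0.01  -0.01  -1.   ]] [ 0.677905   -0.01488108  0.26784864]
{'centre': [318.6, 222.2], 'confidence': 0.66} [ 0.4771 -0.0581  0.207 ]
{'centre': [297.4, 186.6], 'confidence': 0.6} [ 0.4854 -0.0597  0.207 ]
(array([ 0.48132497, -0.05876717,  0.20625766]), [np.float64(0.004212271398021201), np.float64(0.004212271398021277)])
```

View pics/w5.png

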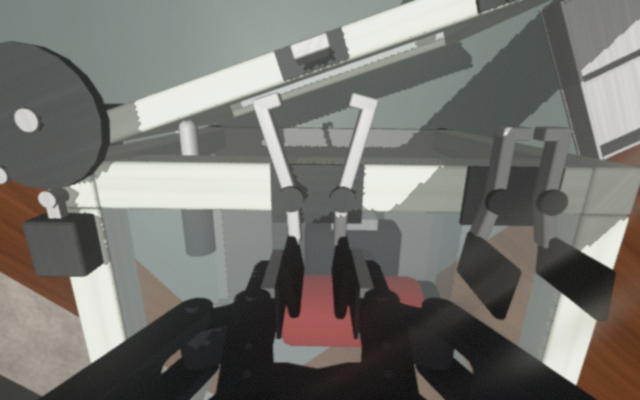

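The gate is now resting free at about 0.33 rad, clear of both hooks. Next I'll release, rise and move over the handle.

```bash
python3 -m pendant '[[-1,[0,0,0],[0,0,0]],[-1,[0,0,0],[0,0,0]],[-1,[0,0,-15],[0,0,0]],[-1,[0,0,-45],[0,0,0]],[-1,[0,0,-65],[0,0,0]]]'; python3 -m pendant '[[-1,[40,18,0],[0,0,0]],[-1,[80,38,0],[0,0,0]],[-1,[120,57,5],[0,0,0]],[-1,[160,75,15],[0,0,0]],[-1,[184,86,25],[0,0,0]]]'; python3 -m pendant '[[-1,[0,0,0],[0,0,0]],[-1,[0,0,0],[0,0,0]]]';python3 - <<'E'
from h import *
R,p=Rt(); print(R.round(3),p,sense()["joints"].round(2))
c=shot("wrist"); save(c,"w6")
for d in finder.place_of("handle_grip",c)[:1]: X=atz(c,d["centre"],.207); print(d,X,(R.T@(X-p))*1000)
K=c["camera_matrix"]; A,o=c["cw"]
v,u=np.mgrid[:400,:640]; D=np.linalg.inv(K)@np.stack([u.ravel(),v.ravel(),np.ones(u.size)])
P=(A@(D*c["depth"].ravel())).T.reshape(400,640,3)+o
Q=(P-p)@R*1000
m=(P[...,2]>.222)&(P[...,2]<.235)&(c["depth"]>0)&(c["image"].max(2)<80)&(np.hypot(Q[...,0],Q[...,1])<45)
print(m.sum(), np.median(Q[m],0).round(1), Q[m].min(0).round(1),Q[m].max(0).round(1), np.median(P[m],0).round(4))
E
```

```text
time_s: 8.5
tcp_pos: [0.6734, -0.0128, 0.3322]
orientation: [0.001, -0.326, 0.945, 0.0]
wrist_force: [0.3, 0.2, -0.1]
opening: 0.0853
time_s: 9.0
tcp_pos: [0.4729, -0.0598, 0.3054]
orientation: [0.001, -0.325, 0.946, 0.001]
wrist_force: [-0.9, 0.0, 1.5]
opening: 0.0853
time_s: 9.2
tcp_pos: [0.4756, -0.0587, 0.3053]
orientation: [0.002, -0.326, 0.945, 0.0]
wrist_force: [0.5, -0.1, -0.7]
opening: 0.0852
[[-0.788 -0.616  0.003]
 [-0.616  0.788  0.002]
 [-0.004 -0.001 -1.   ]] [ 0.47559634 -0.05865452  0.30528718] [-0.37 -0.09  0.41  1.75  0.04  1.47  2.27]
{'centre': [311.9, 206.0], 'confidence': 0.95} [ 0.47628687 -0.06213976  0.207     ] [ 1.95767414 -3.11481168 98.28254454]
212 [ 4.  -3.1 79.4] [-2.9 -8.5 76.7] [ 8.7  2.2 83.3] [ 0.4748 -0.0632  0.2259]
```

View pics/w6.png

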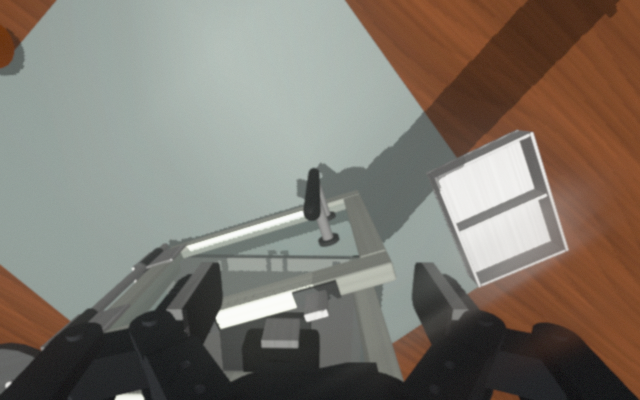

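The handle bar top shows at (313,178), standing free and about 3 mm off centre. I'll descend and grip it.

```bash
python3 -m pendant '[[-1,[3,-3,20],[0,0,0]],[-1,[3,-3,60],[0,0,0]],[-1,[3,-3,95],[0,0,0]],[-1,[3,-3,111],[0,0,0]],[-1,[3,-3,111],[0,0,0]]]' 60; python3 -m pendant '[[0.2,[0,0,0],[0,0,0]],[1,[0,0,0],[0,0,0]],[1,[0,0,0],[0,0,0]],[1,[0,0,0],[0,0,0]],[1,[0,0,0],[0,0,0]]]'; python3 - <<'E'
from h import *
R,p=Rt(); s=sense(); print(R.round(3),p,s["joints"].round(2),s["opening"])
h=np.array([.701,-.157]); d=p[:2]-h; print(np.linalg.norm(d),np.degrees(np.arctan2(d[1],d[0])))
a0=np.arctan2(d[1],d[0]);rad=np.linalg.norm(d)
for k in range(1,11):
    a=a0+np.radians(4*k); X=np.r_[h+rad*np.array([np.cos(a),np.sin(a)]),p[2]]; print(k,(R.T@(X-p)*1000).round())
E
```

```text
time_s: 9.8
tcp_pos: [0.474, -0.0629, 0.19]
orientation: [-0.003, -0.326, 0.945, 0.0]
wrist_force: [0.2, -0.1, -0.3]
opening: 0.0852
time_s: 10.3
tcp_pos: [0.4755, -0.0635, 0.1929]
orientation: [0.001, -0.325, 0.946, -0.0]
wrist_force: [16.0, -7.4, -1.7]
opening: 0.0124
[[-0.788 -0.616  0.002]
 [-0.616  0.788 -0.   ]
 [-0.002 -0.001 -1.   ]] [ 0.47549192 -0.06345739  0.19292931] [-0.36 -0.03  0.43  1.93  0.02  1.24  2.3 ] 0.012384792851750804
0.24413954048721795 157.470923208007
1 [15. -9. -0.]
2 [ 28. -19.  -0.]
3 [ 42. -30.  -0.]
4 [ 54. -41.  -0.]
5 [ 65. -54.  -0.]
6 [ 76. -67.  -0.]
7 [ 86. -81.  -0.]
8 [ 94. -96.  -0.]
9 [ 102. -111.   -0.]
10 [ 109. -127.    0.]
```

```bash
python3 -m pendant '[[1,[15,-9,0],[0,0,2]],[1,[28,-19,0],[0,0,5]],[1,[42,-30,0],[0,0,8]],[1,[54,-41,0],[0,0,11]],[1,[65,-54,0],[0,0,14]]]' 70;  python3 - <<'E'
from h import *
R,p=Rt(); s=sense(); print(R.round(3),p,s["joints"].round(2),s["opening"],s["wrist_force"])
h=np.array([.701,-.157]); d=p[:2]-h; a0=np.arctan2(d[1],d[0]);print(np.linalg.norm(d),np.degrees(a0)%360, "gate",np.degrees(a0)%360-138.8)
rad=.245
for k in range(1,11):
    a=a0+np.radians(4*k); X=np.r_[h+rad*np.array([np.cos(a),np.sin(a)]),p[2]]; print(k,(R.T@(X-p)*1000).round())
E
```

```text
time_s: 10.8
tcp_pos: [0.4529, -0.1459, 0.193]
orientation: [-0.003, -0.206, 0.978, 0.002]
wrist_force: [-12.7, 4.0, 13.1]
opening: 0.0111
[[-0.915 -0.404 -0.008]
 [-0.404  0.915  0.003]
 [ 0.006  0.006 -1.   ]] [ 0.45294552 -0.14590242  0.19299031] [-0.27 -0.04  0.52  1.93  0.02  1.25  2.23] 0.01109472188655897 [-12.6921058    3.96817043  13.12230024]
0.24830260353022185 177.43838277507402 gate 38.63838277507401
1 [  4. -17.  -0.]
2 [ 10. -33.  -0.]
3 [ 15. -49.  -0.]
4 [ 19. -66.  -0.]
5 [ 21. -83.  -0.]
6 [  22. -100.   -0.]
7 [  22. -117.   -1.]
8 [  21. -134.   -1.]
9 [  19. -151.   -1.]
10 [  16. -168.   -1.]
```

```bash
python3 -m pendant '[[1,[5,-17,0],[0,0,2]],[1,[10,-33,0],[0,0,4]],[1,[15,-49,0],[0,0,6]],[1,[19,-66,0],[0,0,8]],[1,[21,-83,0],[0,0,8]]]';  cat > st.py <<'E'
from h import *
R,p=Rt(); s=sense(); print(R.round(3),p,s["joints"].round(2),s["opening"],s["wrist_force"])
h=np.array([.701,-.157]); d=p[:2]-h; a0=np.arctan2(d[1],d[0]);print(np.linalg.norm(d),np.degrees(a0)%360, "gate",np.degrees(a0)%360-138.8)
rad=.245
for k in range(1,11):
    a=a0+np.radians(4*k); X=np.r_[h+rad*np.array([np.cos(a),np.sin(a)]),p[2]]; print(k,(R.T@(X-p)*1000).round())
E
python3 st.py; python3 - <<'E'
from h import *
c=shot("wrist"); save(c,"w7")
E
```

```text
time_s: 11.3
tcp_pos: [0.4669, -0.2324, 0.193]
orientation: [-0.003, -0.137, 0.991, 0.001]
wrist_force: [-10.4, -1.9, 7.4]
opening: 0.0108
[[-0.962 -0.271 -0.007]
 [-0.271  0.962  0.001]
 [ 0.007  0.003 -1.   ]] [ 0.46692566 -0.23238937  0.19295343] [-0.18  0.08  0.62  1.83 -0.04  1.25  2.3 ] 0.010836015653093414 [-10.43062044  -1.90662286   7.39610417]
0.24591534287017616 197.85242435446767 gate 59.05242435446766
1 [ -2. -17.  -0.]
2 [ -5. -34.  -0.]
3 [ -8. -51.  -0.]
4 [-13. -67.  -0.]
5 [-19. -83.  -0.]
6 [-26. -99.  -0.]
7 [ -34. -114.   -1.]
8 [ -43. -128.   -1.]
9 [ -53. -142.   -1.]
10 [ -64. -155.   -1.]
```

View pics/w7.png

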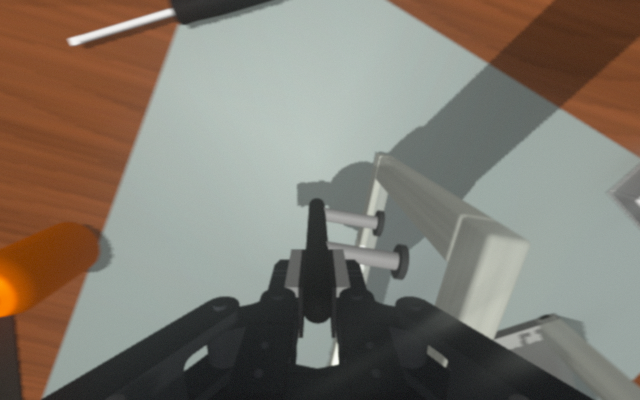

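The bar is held centrally between the pads at (318,270), with the gate at about 59°. I'll continue the swing and turn the wrist faster to spare joint 7.

```bash
python3 -m pendant '[[1,[-2,-17,0],[0,0,3]],[1,[-5,-34,0],[0,0,7]],[1,[-8,-51,0],[0,0,10]],[1,[-13,-67,0],[0,0,13]],[1,[-19,-83,0],[0,0,15]]]';python3 st.py
```

```text
time_s: 11.85
tcp_pos: [0.5103, -0.3073, 0.193]
orientation: [-0.001, -0.006, 1.0, -0.0]
wrist_force: [-3.8, 0.1, 4.7]
opening: 0.011
[[-1.    -0.012 -0.002]
 [-0.012  1.    -0.   ]
 [ 0.002 -0.    -1.   ]] [ 0.5103185  -0.30729029  0.19296536] [-0.08  0.26  0.68  1.66 -0.17  1.28  2.22] 0.010963499835307287 [-3.8064097   0.06542424  4.7011336 ]
0.24278922597962327 218.24427606892004 gate 79.44427606892003
1 [ -9. -15.  -0.]
2 [-21. -27.  -0.]
3 [-34. -38.  -0.]
4 [-47. -49.  -0.]
5 [-61. -59.  -0.]
6 [-76. -67.  -0.]
7 [-91. -75.  -0.]
8 [-107.  -82.   -0.]
9 [-123.  -87.   -0.]
10 [-140.  -91.   -0.]
```

Next I'll swing on to about 99–100°, where the stop is 109°.

```bash
python3 -m pendant '[[1,[-9,-14,0],[0,0,2]],[1,[-21,-27,0],[0,0,4]],[1,[-34,-38,0],[0,0,6]],[1,[-47,-49,0],[0,0,8]],[1,[-61,-59,0],[0,0,8]]]';python3 -m pendant '[[1,[0,0,0],[0,0,0]],[1,[0,0,0],[0,0,0]],[1,[0,0,0],[0,0,0]],[1,[0,0,0],[0,0,0]],[1,[0,0,0],[0,0,0]]]'; python3 st.py; python3 - <<'E'
from h import *
c=shot("wrist"); t=shot("top"); s=shot("side")
cv2.imwrite("pics/fin.png",np.vstack([cv2.resize(t["image"][60:320,150:550],(800,520))])[:,:,::-1]); save(c,"w8")
for k,z in [("bottle_mid",.075),("screwdriver_mid",.01),("tray_mid",.017)]:
    for x in (t,s):
        for d in finder.place_of(k,x)[:1]: print(k,d,atz(x,d["centre"],z).round(3))
E
```

```text
time_s: 12.35
tcp_pos: [0.5733, -0.3645, 0.193]
orientation: [-0.001, 0.063, 0.998, -0.0]
wrist_force: [-2.9, 1.1, 5.6]
opening: 0.011
time_s: 12.85
tcp_pos: [0.573, -0.3642, 0.193]
orientation: [-0.0, 0.062, 0.998, -0.001]
wrist_force: [-4.2, -1.8, 5.7]
opening: 0.0112
[[-0.992  0.124 -0.001]
 [ 0.124  0.992 -0.002]
 [ 0.    -0.002 -1.   ]] [ 0.5729697  -0.36424483  0.19295475] [ 0.03  0.46  0.69  1.45 -0.3   1.34  2.18] 0.011173694787703721 [-4.18606828 -1.81722709  5.70981133]
0.243602494621587 238.29333872922825 gate 99.49333872922824
1 [-15.  -8.   0.]
2 [-31. -13.   0.]
3 [-48. -18.   0.]
4 [-65. -21.   0.]
5 [-82. -23.   0.]
6 [-99. -23.   0.]
7 [-116.  -23.   -0.]
8 [-133.  -21.   -0.]
9 [-150.  -19.   -0.]
10 [-166.  -15.   -0.]
bottle_mid {'centre': [394.2, 317.3], 'confidence': 0.89} [ 0.602 -0.473  0.075]
screwdriver_mid {'centre': [421.7, 267.4], 'confidence': 0.52} [ 0.35  -0.399  0.01 ]
screwdriver_mid {'centre': [292.1, 334.8], 'confidence': 0.64} [ 0.347 -0.393  0.01 ]
tray_mid {'centre': [251.6, 257.4], 'confidence': 0.71} [0.38  0.17  0.017]
tray_mid {'centre': [248.1, 190.3], 'confidence': 0.7} [0.37  0.164 0.017]
```

View pics/fin.png

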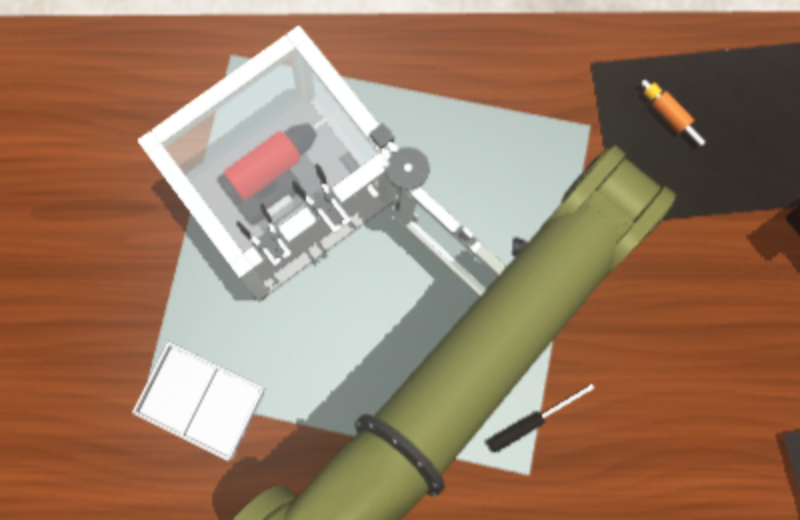

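View pics/w8.png

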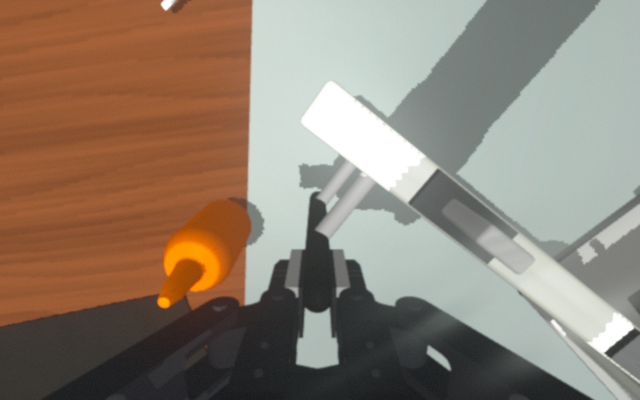

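```bash
python3 - <<'E'
from h import *
c=shot("wrist"); K=c["camera_matrix"]; A,o=c["cw"]
v,u=np.mgrid[:400,:640]; D=np.linalg.inv(K)@np.stack([u.ravel(),v.ravel(),np.ones(u.size)])
P=(A@(D*c["depth"].ravel())).T.reshape(400,640,3)+o
m=(abs(P[...,2]-.235)<.006)&(u>295)&(c["image"].min(2)>120)&(c["depth"]>0)
n,l,st,ce=cv2.connectedComponentsWithStats(m.astype(np.uint8)); print(st[1:][st[1:,4]>200])
q=P[m][:,:2].astype(np.float32); print(m.sum(),cv2.minAreaRect(q)); f=cv2.fitLine(q,cv2.DIST_HUBER,0,.01,.01).ravel(); print(f,"gate deg",(np.degrees(np.arctan2(f[1],f[0]))%180+180)-127.5)
E
```

```text
[[  300    80   340   304 14646]]
14726 ((0.5746986865997314, -0.3158828616142273), (0.1665278524160385, 0.07332165539264679), 45.93808364868164)
[ 0.69833225  0.71577376  0.5419655  -0.30892193] gate deg 98.20665
```

```bash
python3 -c "
from station import job_done,sense
print(job_done()); s=sense(); print(s['time_s'],s['opening'],s['wrist_force'])"
```

```text
the job is handed in; nothing more can be done
None
the job is handed in; nothing more can be done
```

I squeezed the main catch and the gate sprang ajar onto the safety catch. Squeezing the safety catch then set it free. I took the gate by its handle and swung it past the detent. I handed the job in about 13 s into the 54 s allowed, still holding the handle.

**Gate angle:** two checks agree that it stands wider than square. The handle position gives about 99.5° and the gate's top edge in depth gives about 98.2°.

**Grip and force:** the bar is held centrally with a steady opening of about 11 mm, slightly under its stated 13 mm. The largest wrist force I read was about 19 N.

**Bystanders:** the screwdriver and the tray read where they were, to within the finder's scatter. The bottle was found only in the side view at the end, about 6–10 mm from its first readings and possibly part-hidden by the arm. It stands upright in the last wrist picture, and the planned swing passed clear of it.

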